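# Shut, bolt and level the spring-gated pour frame

### The arm

A 7-joint arm with a two-finger parallel gripper is mounted at the origin on the work surface. World frame = base frame: x ahead of the robot, y to its left, z up, the work surface at z = 0. Lengths are in m, angles in rad, forces in N, time in s.
With the tool pointing down it reaches from about 0.425 to 0.825 m from the base axis. Payload 3.6 kg.
Tool frame: the origin (TCP) lies between the finger pads; the fingertips stand r.tcp_to_tips ahead of it and the grasp point (between the pads) lies 3 mm ahead of it (r.tcp_to_tips is the distance from the TCP to the fingertips, in m); y points along the fingers, x is the direction in which the jaws open and shut, and the axes are right-handed (so a half turn about y gives the same grasp; the last joint's range is limited). The gripper opens to 85 mm and grips with 20 to 120 N. Pads are 22 mm wide; open, the fingers measure 114 mm over their backs; the gripper's body (76 mm by 85 mm) begins 54 mm behind the grasp point. The pads swing forward as they close: fully open they stand 13 mm farther back than shut.
Start: joints at [-1.153, 0.615, -0.013, 1.423, 0.008, 1.103, -0.04], TCP at [0.28, 0.587, 0.253] pointing down, gripper open.
Joint ranges: [-3.12, 3.12], [-0.3, 2.06], [-1.34, 1.32], [0.26, 2.42], [-1.36, 4.5], [0.01, 1.98], [-2.84, 2.84]. Speed limits (rad/s): [2.79, 2.79, 3.14, 3.14, 3.14, 3.14, 3.14].

### API

Orientations are given as a unit quaternion [w, x, y, z].
In Python, from workcell import r, grip, cams gives the robot as it stands. Calls block until the motion is done:
- r.movep(position, orientation): joint-space move of the TCP to a pose.
- r.line_to(position, rotation=None, feed=0.15): straight line of the TCP; rotation=None keeps the orientation; feed is the mean speed in m/s.
- r.move_joints(angles): joint-space move.
- grip(opening, force=None): finger opening in m; force is the grip in N (None keeps the last); returns when the fingers have stopped.
- r.hold(seconds).
- r.inverse_kinematics(position, orientation): joint angles nearest the present ones, or None.
- r.sense(): the state.
- cams.read_camera(name): name is "side" or "top"; returns the picture (420x560x3 uint8, red, green, blue); there is no depth.
- cams.calibration(name): a dict with "mtx" (3x3 intrinsics, pixels), "distortion" ([k1, k2, p1, p2, k3] as OpenCV has them; the pictures are not rectified), "world_from_camera" (4x4, takes a point from camera to world coordinates). Camera axes: x right, y down, z forward; pixel columns grow to the right and rows downward; lengths in m; the calibration is good to about 2 mm. A picture is of the moment at which its call begins. calibration takes no time and is no camera call.
A pose or a line that the arm cannot do raises r.MotionError and nothing moves.
- r.job_done(): hands the job in, once; it reports no verdict.
The state is a dict: "t": time; "qpos": joint angles; "dq": joint speeds; "joint_efforts": joint torques, N m; "position": TCP position; "eef_rot": TCP orientation; "force": force on the tool from outside, world axes, zero at the start; "moment": the same for the moment, N m; "width": finger opening in m.
Only numpy, scipy, OpenCV 4.12 (cv2) and the standard library are available. Lean on these libraries where they do the work, as an engineer would, in place of code of your own. Each camera call takes 0.05 s, during which the arm holds its last target.

### The job

Get the pour frame ready for coating its green panel: first swing the red spring gate fully shut by the yellow knob of its bolt, hold it there against the spring and slide the bolt fully home in the keeper, so that the gate stays shut when you let go. Then level the deck inside: turn the two black levelling knobs until the bubble of each tube level lies wholly between its two black lines, and let go. Leave the jar, the cup and the brush where they are.

Things in the scene. Friction and masses are not known exactly. Their poses are not given: they have to be found in the camera images.
- bolt_knob (a point): Yellow upright round knob, 20 mm diameter, 52 mm tall, on the steel slide bolt (10 mm rod) along the top edge of the red gate. Point: on its axis, half-way up, 108 mm above the table; 110 mm from the hinge axis with the bolt drawn back, 146 mm with it home. Grip it from above: swing it about the hinge to shut the gate, push it along the gate, away from the hinge, to shoot the bolt.
- gate_hinge (a point): Top of the gate's upright hinge pin (a steel coil spring is wound on it), on the hinge axis, 108 mm above the table. Its x axis points level from the hinge along the gate to the gate's free end and turns with the gate; z is up.
- gate (a joint): Angle of the red gate (160 x 12 x 40 mm high): 0 rad = shut against its stop, grows as it swings outwards; seen from above it turns anticlockwise to shut. A torsion spring drives it open to a stop at 0.95 rad: holding it takes about 3 N at the knob when open, 8 N when shut. Let go with the bolt home, it springs back to about 0.02 rad, the bolt resting on the keeper's lip.
- bolt (a joint): Travel of the bolt away from the hinge: 0 m = drawn back (as it starts, within 4 mm), 0.036 = fully home. It needs about 3 N and stays where it is left. The keeper's lip begins 10 mm beyond the tip of the drawn-back bolt and is 26 mm long; with the gate fully shut 4 mm lie between bolt and lip, so the bolt enters only with the gate within about 0.02 rad of shut.
- keeper_mouth (a point): Middle of the mouth of the dark steel keeper (U-shaped catch, top 86 mm above the table, 26 mm deep) at the end of the frame's far rail, into which the bolt slides; level with the bolt, 77 mm above the table, 170 mm from the hinge axis, in line with the bolt of the shut gate.
- screw_a_knob (a point): Centre of the black wing knob (a bar 46 x 14 mm, 26 mm tall, its x axis along the bar; centre 96 mm above the table, 13 mm free below it) of levelling screw A, on the rail far from the robot. It turns in place on an upright axis, lightly, and stays put. Clockwise seen from above lifts that side of the deck a hair: bubble A moves along level A's +x, 14 mm per rad; anticlockwise, -x.
- screw_b_knob (a point): The same kind of wing knob, same height and axes, of levelling screw B, on the end rail opposite the gate. Clockwise seen from above lifts that end of the deck a hair: bubble B moves along level B's +y (away from the gate end), 14 mm per rad; anticlockwise along -y. It does not move bubble A, nor screw A bubble B. Each screw turns about 1.7 rad either side of level.
- vial_a (a point): Level A, on the deck inside the end rail of screw B, running across the frame: a black holder 72 x 22 mm with a green strip 62 mm long. Point: centre of its face, midway between its two black lines (21 mm apart), 62 mm above the table. Its x axis runs along the strip towards the far rail (as from the hinge along the shut gate), y along the frame away from the gate end, z up.
- bubble_a_mid (a point): Centre of bubble A, a pale mark 12 mm long on level A's green strip. At the start it lies 8 to 17 mm off centre, on the -x side. Level when wholly between the two black lines, that is within 4 mm of the strip's centre.
- vial_b (a point): Level B, alike, on the deck beside the far rail, its strip running along the frame. Point at the centre of its face as for level A; x, y and z axes parallel to level A's: its strip runs along y, and -y is towards the gate end.
- bubble_b_mid (a point): Centre of bubble B, a pale mark 12 mm long on level B's green strip. At the start up to 15 mm off centre to either side (y), at times already between the lines. Level when wholly between the two black lines, that is within 4 mm of the centre.
- jar: Closed jar of green pigment with a white cap, 68 mm diameter, 100 mm tall; origin at the centre of its underside. To be left alone.
- cup: White plastic mixing cup, 70 mm diameter, 90 mm tall; origin at the centre of its underside. To be left alone.
- brush: Yellow-handled paint brush lying on the bench along its own x axis; to be left alone.

How it is judged:
On the way, in this order (a step that is already met when the one before it is completed fails the run):
1. the spring gate is swung shut (within 0.06 rad) (value of joint gate below 0.06 rad), for 0.1 s.
2. with the gate shut, the bolt is shot home (at least 28 of its 36 mm) (value of joint gate below 0.06 rad and value of joint bolt above 0.028 m), for 0.2 s.
3. both bubbles lie between their lines (within 4 mm of the centre) (distance between bubble_a_mid and vial_a below 0.004 m and distance between bubble_b_mid and vial_b below 0.004 m), for 0.3 s.
At the end, for the whole second after the job is handed in: The gate is within 0.06 rad of shut, held by its bolt, which is at least 28 mm of its 36 mm home; the centre of each bubble is within 4 mm of the middle of its level; jar, cup and brush have not been moved more than 30 mm (all of step 2 and all of step 3); the robot touches nothing.
It fails at once if the jar is moved more than 30 mm (distance of jar from where it was at the start of the episode above 0.03 m).
It fails at once if the cup is moved more than 30 mm (distance of cup from where it was at the start of the episode above 0.03 m).
It fails at once if the brush is moved more than 30 mm (distance of brush from where it was at the start of the episode above 0.03 m).
It also fails if it takes over 72 s, if anything falls off the work surface, if the arm or the gripper's body presses on something with over 40 N, if the wrist force passes 120 N, or if a joint passes its speed limit or range.

## Working session

There is one attempt and no reset: what is moved stays moved. The work goes in short steps, each a Python script; the robot and the scene stay as the last script left them, time stands still between calls to the robot, and variables do not carry over. Pictures are saved under pics/ and viewed, and the job is handed in when it is done.

```bash
ls; mkdir -p pics; python3 - <<'E'
from workcell import r,grip,cams
import cv2
s=r.sense();print(s['t'],s['position'],s['eef_rot'],s['width'],r.tcp_to_tips)
for n in('side','top'):
    im=cams.read_camera(n);cv2.imwrite(f'pics/{n}0.png',im[:,:,::-1]);c=cams.calibration(n);print(n,c)
E
```

```text
pics
0.0 [0.27932152 0.58611468 0.25211684] [-0.59745047  0.5984459   0.37664021 -0.37822955] 0.08531207486829927 0.022
side {'mtx': array([[434.73767293,   0.        , 281.93610827],
       [  0.        , 434.73767293, 211.86638011],
       [  0.        ,   0.        ,   1.        ]]), 'distortion': array([-0.09136464,  0.        ,  0.        ,  0.        ,  0.        ]), 'world_from_camera': array([[ 0.98012968, -0.13796598,  0.14251737,  0.45444212],
       [-0.19831748, -0.66709683,  0.71808913, -0.63866944],
       [-0.00399899, -0.73208416, -0.68120246,  0.79569151],
       [ 0.        ,  0.        ,  0.        ,  1.        ]])}
top {'mtx': array([[424.47229823,   0.        , 278.79481644],
       [  0.        , 424.47229823, 216.74497921],
       [  0.        ,   0.        ,   1.        ]]), 'distortion': array([-0.07000376,  0.        ,  0.        ,  0.        ,  0.        ]), 'world_from_camera': array([[ 0.08161104, -0.97589927,  0.20238641,  0.41858542],
       [-0.99666348, -0.0796572 ,  0.01779436,  0.09717193],
       [-0.00124397, -0.20316336, -0.97914407,  1.0330875 ],
       [ 0.        ,  0.        ,  0.        ,  1.        ]])}
```

View pics/top0.png

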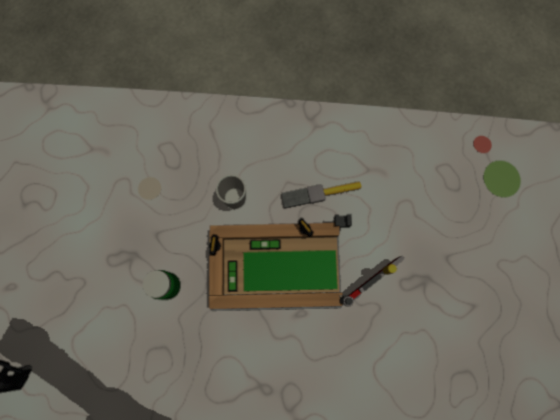

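View pics/side0.png

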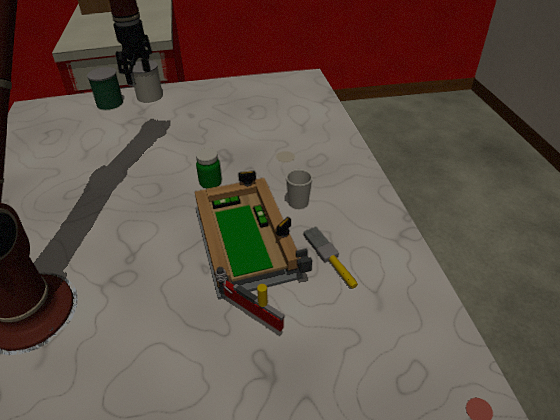

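```bash
python3 - <<'E'
import cv2
a=cv2.imread('pics/top0.png')[170:320,190:410];cv2.imwrite('pics/topz.png',cv2.resize(a,None,fx=3.6,fy=3.6,interpolation=cv2.INTER_CUBIC))
a=cv2.imread('pics/side0.png')[150:340,185:365];cv2.imwrite('pics/sidez.png',cv2.resize(a,None,fx=3.1,fy=3.1,interpolation=cv2.INTER_CUBIC))
E
```

```text
(no output)
```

View pics/topz.png

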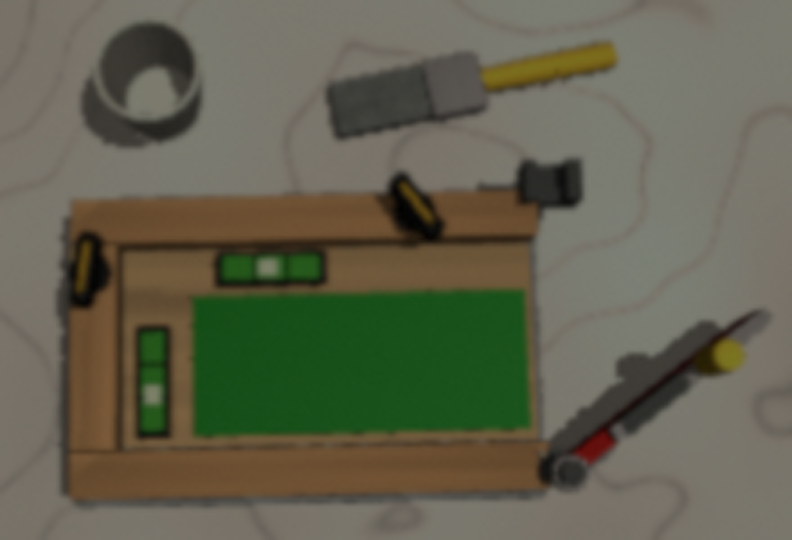

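View pics/sidez.png

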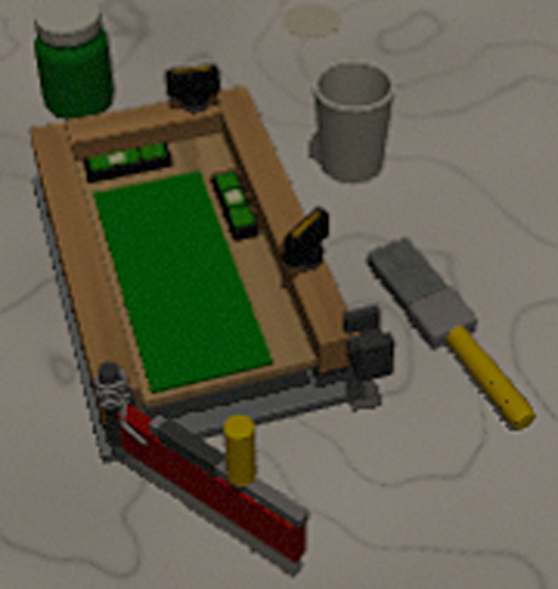

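```bash
cat > h.py <<'E'
import numpy as np,cv2
from workcell import r,grip,cams
from scipy.spatial.transform import Rotation as R
C={n:cams.calibration(n) for n in('side','top')}
def P(n,uv,z):
    c=C[n];p=cv2.undistortPoints(np.array([[uv]],float),c['mtx'],c['distortion'])[0,0]
    T=c['world_from_camera'];d=T[:3,:3]@[p[0],p[1],1];o=T[:3,3]
    return o+d*(z-o[2])/d[2]
def proj(n,X):
    T=np.linalg.inv(C[n]['world_from_camera'])
    return cv2.projectPoints(np.array(X,float).reshape(-1,3),cv2.Rodrigues(T[:3,:3])[0],T[:3,3],C[n]['mtx'],C[n]['distortion'])[0][:,0]
def quat(jx,jy):  # tool y down, tool x along jaw dir (level)
    x=np.array([jx,jy,0.])/np.hypot(jx,jy);y=np.array([0,0,-1.]);z=np.cross(x,y)
    q=R.from_matrix(np.c_[x,y,z]).as_quat();return q[[3,0,1,2]]
E
python3 - <<'E'
from h import *
t=lambda u,v:(u/3.6+190-.36,v/3.6+170-.36)
s=lambda u,v:(u/3.1+185-.34,v/3.1+150-.34)
for nm,z,a,b in [('hinge',.108,(568,467),(110,370)),('knobtop',.134,(730,354),(239,424)),('A',.109,(419,207),(310,226)),('B',.109,(86,267),(192,72)),
 ('A1',.109,(400,178),(291,240)),('A2',.109,(437,235),(326,211)),('B1',.109,(92,238),(216,72)),('B2',.109,(80,300),(168,75)),
 ('vA',.062,(153,382),(128,160)),('bA',.062,(152,395),(117,158)),('vB',.062,(270,267),(235,203)),('bB',.062,(267,267),(233,197)),('keeper',.086,(550,185),(372,345))]:
    print(nm,P('top',t(*a),z).round(4),P('side',s(*b),z).round(4))
q=r.sense()['eef_rot'];print(R.from_quat(np.r_[q[1:],q[0]]).as_matrix().round(2))
E
```

```text
hinge [ 0.4411 -0.0477  0.108 ] [ 0.4407 -0.0561  0.108 ]
knobtop [ 0.5134 -0.1359  0.134 ] [ 0.5144 -0.1364  0.134 ]
A [0.5911 0.052  0.109 ] [0.5971 0.0492 0.109 ]
B [0.5373 0.2521 0.109 ] [0.5383 0.2478 0.109 ]
A1 [0.6083 0.0649 0.109 ] [0.5808 0.0378 0.109 ]
A2 [0.5746 0.0398 0.109 ] [0.6119 0.0623 0.109 ]
B1 [0.5555 0.2504 0.109 ] [0.5578 0.2437 0.109 ]
B2 [0.5169 0.2534 0.109 ] [0.5183 0.2479 0.109 ]
vA [0.474  0.2095 0.062 ] [0.476  0.2025 0.062 ]
bA [0.4658 0.2093 0.062 ] [0.4673 0.2069 0.062 ]
vB [0.5531 0.1422 0.062 ] [0.5539 0.1338 0.062 ]
bB [0.5529 0.1441 0.062 ] [0.5535 0.141  0.062 ]
keeper [ 0.6162 -0.0308  0.086 ] [ 0.62   -0.0515  0.086 ]
[[ 0.43 -0.   -0.9 ]
 [ 0.9  -0.    0.43]
 [-0.   -1.   -0.  ]]
```

```bash
python3 - <<'E'
from h import *
t=lambda u,v:(u/3.6+190-.36,v/3.6+170-.36)
f=[P('top',t(*a),.07)[:2] for a in [(70,200),(538,193),(545,492),(68,500)]]
f=np.array(f);print(f.round(4),np.degrees(np.arctan2(*(f[0]-f[1]))),np.degrees(np.arctan2(*(f[3]-f[2]))),'side x:',np.degrees(np.arctan2(*(f[0]-f[3])[::-1])))
from itertools import product
# candidates view of gate shut arc reachable?
h=np.array([.441,-.0485]);
for yaw in (-.02,0.02,.05):
    print(yaw,h+.17*np.array([np.cos(yaw),np.sin(yaw)]))
im=cams.read_camera('top')
E
python3 - <<'E'
import cv2
a=cv2.imread('pics/top0.png')[205:315,320:410];cv2.imwrite('pics/tz2.png',cv2.convertScaleAbs(cv2.resize(a,None,fx=5.4,fy=5.4,interpolation=cv2.INTER_CUBIC),alpha=1.8))
E
```

```text
[[ 0.5846  0.2737]
 [ 0.6137 -0.0256]
 [ 0.4257 -0.0403]
 [ 0.3966  0.2537]] -5.541328993752424 -5.643536825106002 side x: 6.064288035330924
-0.02 [ 0.610966   -0.05189977]
0.02 [ 0.610966   -0.04510023]
0.05 [ 0.61078754 -0.04000354]
```

View pics/tz2.png

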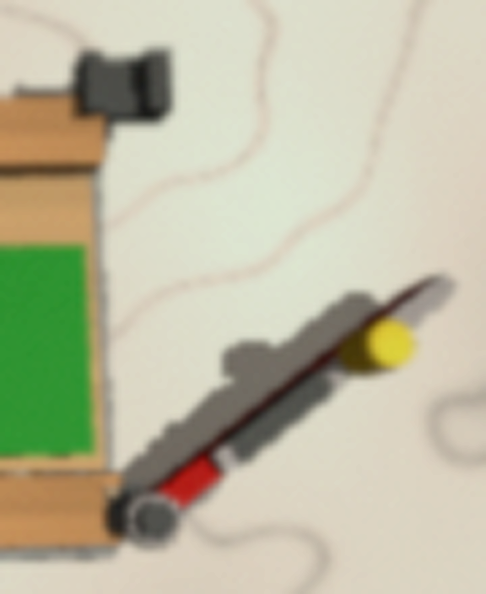

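```bash
cat >> h.py <<'E'
H=np.array([.4412,-.049]);K=np.array([.5138,-.1361]);YAW=.098
e=lambda a:np.array([np.cos(a),np.sin(a)])
RAD=np.hypot(*(K-H));A0=np.arctan2(*(K-H)[::-1])
def gq(a): j=e(a+np.pi/2);return quat(*j)
def st():
    s=r.sense();print(round(s['t'],2),np.round(s['position'],4),'F',np.round(s['force'],1),'w',round(s['width'],4),'q7',round(s['qpos'][6],2));return s
E
python3 - <<'E'
from h import *
print(RAD,A0,A0-YAW)
for a in np.linspace(A0,YAW,5):
    p=H+RAD*e(a);print(p.round(3),np.round(r.inverse_kinematics([*p,.116],gq(a)),2))
p=H+(RAD+.036)*e(YAW);print(np.round(r.inverse_kinematics([*p,.116],gq(YAW)),2))
r.movep([*K,.2],gq(A0));st()
r.line_to([*K,.116],feed=.1);s=st()
im=cams.read_camera('top');cv2.imwrite('pics/t1.png',cv2.resize(im[170:320,260:440,::-1],None,fx=4,fy=4))
im=cams.read_camera('side');cv2.imwrite('pics/s1.png',cv2.resize(im[180:360,160:360,::-1],None,fx=3.3,fy=3.3))
E
```

```text
0.11338946159145481 -0.8759451328028284 -0.9739451328028284
[ 0.514 -0.136] [ 0.12  0.62  0.15  1.92 -0.15  0.61  1.06]
[ 0.533 -0.116] [ 0.12  0.63  0.08  1.88 -0.08  0.63  1.19]
[ 0.546 -0.092] [ 0.12  0.64  0.02  1.85 -0.02  0.65  1.33]
[ 0.553 -0.065] [ 0.11  0.64 -0.04  1.84  0.04  0.66  1.46]
[ 0.554 -0.038] [ 0.1   0.64 -0.11  1.85  0.1   0.66  1.6 ]
[ 0.09  0.69 -0.11  1.74  0.1   0.72  1.59]
2.84 [ 0.5143 -0.1348  0.2   ] F [ 0.3  0.4 -0. ] w 0.0851 q7 1.11
3.83 [ 0.5143 -0.1363  0.1165] F [-0.   0.4 -0.6] w 0.0854 q7 1.15
```

View pics/t1.png

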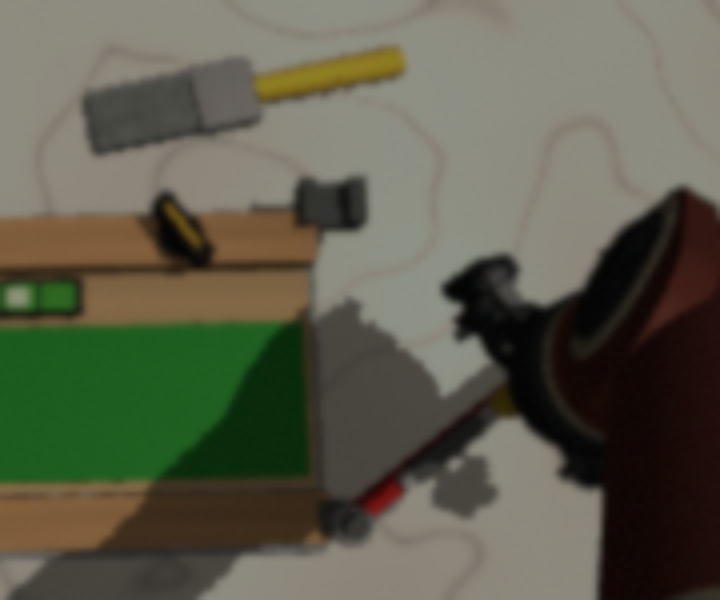

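View pics/s1.png

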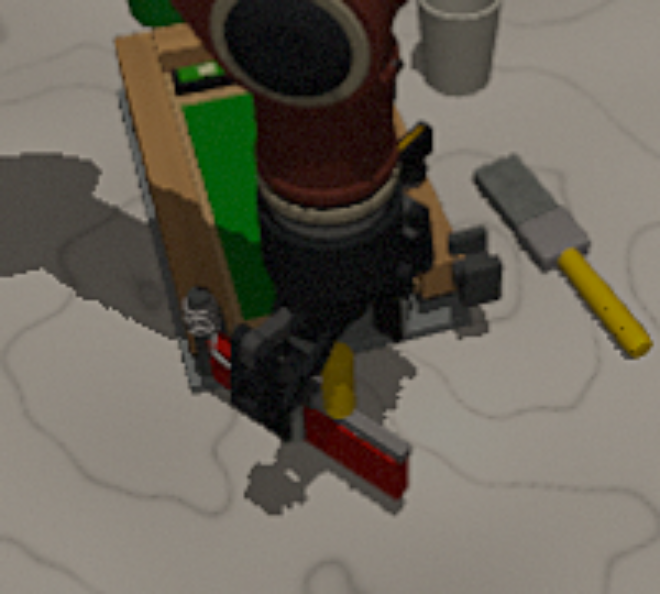

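```bash
python3 - <<'E'
from h import *
grip(0.0,40);s=st()
p0=s['position'][:2]
# swing
n=9
for i,a in enumerate(np.linspace(A0,YAW-.06,n)[1:]):
    p=H+(RAD+.002*(i+1)/(n-1))*e(a)
    r.line_to([*p,.116],gq(a),feed=.1);s=st()
    ra=np.array(s['force'][:2]);print('  rad %.1f tan %.1f'%(ra@e(a),ra@e(a+np.pi/2)))
E
```

```text
4.55 [ 0.5139 -0.1361  0.1161] F [-0.6 -0.3  3.2] w 0.0188 q7 1.16
4.83 [ 0.5218 -0.1289  0.1161] F [-4.5 -2.8  4.2] w 0.0189 q7 1.22
  rad -1.3 tan -5.1
5.12 [ 0.5302 -0.1192  0.116 ] F [-6.1 -2.7  4.8] w 0.019 q7 1.28
  rad -3.2 tan -5.8
5.4 [ 0.5377 -0.1088  0.116 ] F [-5.8 -3.2  5.3] w 0.0189 q7 1.34
  rad -3.4 tan -5.7
5.68 [ 0.5442 -0.0976  0.1161] F [-5.4 -4.   6. ] w 0.019 q7 1.4
  rad -3.3 tan -5.9
5.97 [ 0.5494 -0.0857  0.116 ] F [-5.  -4.9  4.6] w 0.0189 q7 1.46
  rad -3.3 tan -6.2
6.25 [ 0.5532 -0.0733  0.1161] F [-3.5 -6.4  4.4] w 0.019 q7 1.52
  rad -2.3 tan -6.9
6.53 [ 0.5556 -0.0604  0.1161] F [-2.8 -6.9  4. ] w 0.0186 q7 1.59
  rad -2.2 tan -7.1
6.82 [ 0.5566 -0.0473  0.1161] F [-1.8 -7.2  3.3] w 0.0188 q7 1.65
  rad -2.1 tan -7.1
```

```bash
python3 - <<'E'
from h import *
a=YAW-.06
while a<YAW+.12:
    a+=.012
    p=H+(RAD+.002)*e(a)
    r.line_to([*p,.116],gq(min(a,YAW)),feed=.05);s=st()
    F=np.array(s['force'][:2]);t=F@e(a+np.pi/2);print('  a %.3f rad %.1f tan %.1f'%(a,F@e(a),t))
    if t<-18: break
s=st()
im=cams.read_camera('top');cv2.imwrite('pics/t2.png',cv2.resize(im[170:320,260:440,::-1],None,fx=4,fy=4))
E
```

```text
7.07 [ 0.5566 -0.0462  0.1161] F [-1.5 -6.8  3.6] w 0.0189 q7 1.65
  a 0.050 rad -1.9 tan -6.7
7.32 [ 0.5565 -0.0449  0.1161] F [-3.2 -7.5  3.5] w 0.0193 q7 1.66
  a 0.062 rad -3.7 tan -7.3
7.57 [ 0.5564 -0.0435  0.1161] F [-2.6 -5.8  3.2] w 0.019 q7 1.67
  a 0.074 rad -3.1 tan -5.6
7.82 [ 0.5563 -0.0421  0.1161] F [-2.7 -6.6  3. ] w 0.0192 q7 1.67
  a 0.086 rad -3.2 tan -6.3
8.07 [ 0.5562 -0.0408  0.1161] F [-2.8 -6.6  4.1] w 0.0191 q7 1.68
  a 0.098 rad -3.4 tan -6.3
8.32 [ 0.5562 -0.04    0.1161] F [-2.1 -8.1  3.6] w 0.0191 q7 1.68
  a 0.110 rad -3.0 tan -7.8
8.57 [ 0.556  -0.0393  0.1161] F [-1.4 -8.5  3.2] w 0.0191 q7 1.68
  a 0.122 rad -2.4 tan -8.2
8.82 [ 0.556  -0.0385  0.1161] F [ -1.4 -10.1   3.4] w 0.0191 q7 1.67
  a 0.134 rad -2.7 tan -9.8
9.07 [ 0.556  -0.0383  0.1161] F [ -0.7 -12.2   3.4] w 0.0193 q7 1.67
  a 0.146 rad -2.4 tan -12.0
9.32 [ 0.5559 -0.0382  0.1161] F [ -0.7 -12.8   1.9] w 0.0189 q7 1.67
  a 0.158 rad -2.7 tan -12.6
9.57 [ 0.5559 -0.0381  0.1162] F [ -0.4 -15.5   1.9] w 0.0191 q7 1.67
  a 0.170 rad -3.0 tan -15.2
9.82 [ 0.5561 -0.0379  0.1161] F [  0.5 -16.6   0.7] w 0.0189 q7 1.66
  a 0.182 rad -2.5 tan -16.4
10.07 [ 0.556  -0.0377  0.1162] F [  0.5 -18.4   0.3] w 0.0191 q7 1.66
  a 0.194 rad -3.0 tan -18.2
10.07 [ 0.556  -0.0377  0.1162] F [  0.5 -18.4   0.3] w 0.0191 q7 1.66
```

View pics/t2.png

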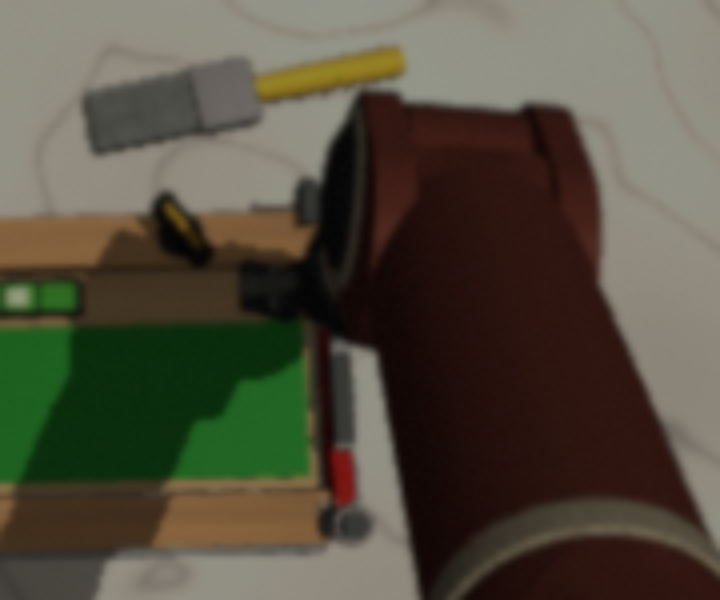

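```bash
python3 - <<'E'
from h import *
c=H+(RAD+.002)*e(.194)
s0=np.array(r.sense()['position'][:2])
for d in list(np.arange(.006,.037,.006))+[.038,.040,.042,.044,.046]:
    p=c+d*e(.096)
    r.line_to([*p,.116],gq(YAW),feed=.05);s=st()
    F=np.array(s['force'][:2]);m=np.array(s['position'][:2])-s0
    rad=F@e(.096)
    print('  d %.3f moved %.4f lat %.4f rad %.1f tan %.1f'%(d,m@e(.096),m@e(.096+np.pi/2),rad,F@e(.096+np.pi/2)))
    if d>.03 and rad<-15: break
    if abs(rad)>30: break
E
```

```text
10.38 [ 0.5619 -0.0371  0.1162] F [  0.6 -17.5   0.8] w 0.0188 q7 1.66
  d 0.006 moved 0.0059 lat 0.0001 rad -1.1 tan -17.4
10.65 [ 0.5679 -0.0364  0.1162] F [ -0.  -17.8   0.3] w 0.0191 q7 1.66
  d 0.012 moved 0.0119 lat 0.0001 rad -1.7 tan -17.7
10.92 [ 0.5738 -0.0358  0.1161] F [  0.5 -18.   -0.1] w 0.0189 q7 1.66
  d 0.018 moved 0.0178 lat 0.0002 rad -1.2 tan -18.0
11.18 [ 0.5798 -0.0351  0.1161] F [  1.3 -17.5   1.1] w 0.0188 q7 1.66
  d 0.024 moved 0.0238 lat 0.0003 rad -0.4 tan -17.6
11.45 [ 0.5855 -0.0345  0.1161] F [  1.2 -17.    1.5] w 0.019 q7 1.66
  d 0.030 moved 0.0296 lat 0.0004 rad -0.4 tan -17.1
11.72 [ 0.5859 -0.0345  0.1157] F [-10.6 -17.9   9.9] w 0.0188 q7 1.66
  d 0.036 moved 0.0300 lat 0.0004 rad -12.2 tan -16.8
11.97 [ 0.586  -0.0344  0.1156] F [-14.  -16.9  11.6] w 0.0191 q7 1.66
  d 0.038 moved 0.0301 lat 0.0004 rad -15.5 tan -15.5
```

```bash
python3 - <<'E'
from h import *
p=r.sense()['position']
r.line_to([p[0],p[1]-.001,.116],feed=.05);st()
grip(.045);st()
r.line_to([p[0],p[1]-.001,.22],feed=.2);st()
r.movep([.45,-.15,.3],gq(.1))
st()
for n,(a,b,c,d) in {'top':(170,320,190,410),'side':(150,340,185,365)}.items():
    im=cams.read_camera(n);cv2.imwrite(f'pics/{n}3f.png',im[:,:,::-1]);cv2.imwrite(f'pics/{n}3.png',cv2.convertScaleAbs(cv2.resize(im[a:b,c:d,::-1],None,fx=3.1,fy=3.1,interpolation=cv2.INTER_CUBIC),alpha=1.4))
E
```

```text
12.39 [ 0.5856 -0.0372  0.116 ] F [-3.5 -6.4  4.7] w 0.0188 q7 1.68
12.76 [ 0.5866 -0.0335  0.1158] F [-0.3  0.1 -0.1] w 0.0451 q7 1.68
13.43 [ 0.5853 -0.0352  0.2191] F [-0.4 -0.9  0.1] w 0.0449 q7 1.68
14.22 [ 0.4508 -0.1486  0.2991] F [-0.4  0.4  0.2] w 0.045 q7 1.95
```

View pics/top3.png

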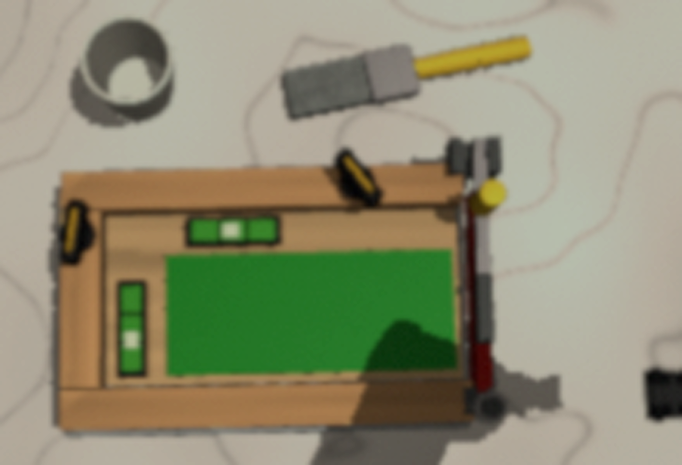

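View pics/side3.png

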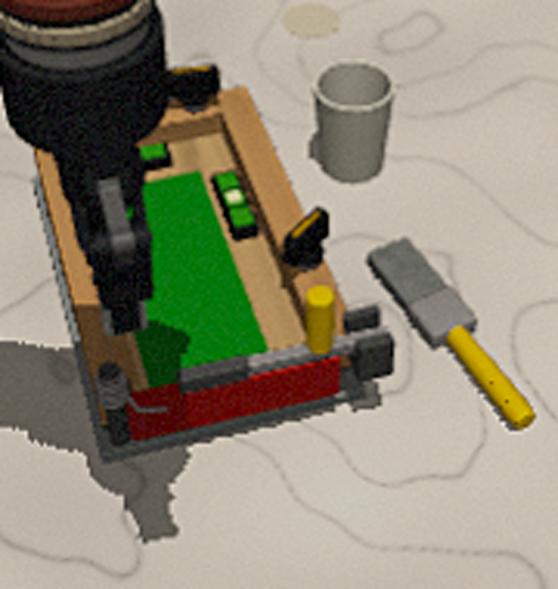

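```bash
cat >> h.py <<'E'
def vial(n,im,c,a,span=.048):
    # unwrap patch along direction a at z=.062 , im RGB
    t=np.arange(-span,span,.0005);w=np.arange(-.005,.0051,.001)
    X=np.array([[[*(np.array(c)+i*e(a)+j*e(a+np.pi/2)),.062] for i in t] for j in w])
    uv=proj(n,X).reshape(len(w),len(t),2).astype(np.float32)
    pr=cv2.remap(im,uv[...,0],uv[...,1],cv2.INTER_LINEAR).astype(float).mean(0)
    return t,pr
def meas(n,im,c,a):
    t,p=vial(n,im,c,a)
    G=p[:,1]-p[:,0];RB=(p[:,0]+p[:,2])/2
    w=RB.copy();m=abs(t)<.028
    b0=np.median(RB[m]);w=np.clip(RB-b0-.3*(RB[m].max()-b0),0,None)*m
    bub=(w*t).sum()/w.sum()
    g=p[:,1];th=.5*np.percentile(g[abs(t)<.025],60);
    # strip extents: outermost crossing in +-.04
    on=[i for i in range(len(t)) if g[i]>th and abs(t[i])<.036]
    return bub,t[on[0]],t[on[-1]],p,t
E
python3 - <<'E'
from h import *
im={n:cv2.imread(f'pics/{n}0.png')[:,:,::-1].copy() for n in('top','side')}
for n in im:
    for nm,c,a in(('A',(.4745,.2085),.098),('B',(.5533,.1405),.098+np.pi/2)):
        b,l,h,p,t=meas(n,im[n],c,a)
        print(n,nm,'bub %.4f ext %.4f %.4f -> off %.4f'%(b,l,h,b-(l+h)/2))
        for i in range(0,len(t),6): print('%d:%d/%d/%d'%(t[i]*1000,*p[i]),end=' ')
        print()
E
```

```text
top A bub -0.0081 ext -0.0360 0.0355 -> off -0.0079
-48:108/79/49 -45:104/77/49 -41:93/75/53 -38:108/86/59 -35:80/64/42 -32:27/35/18 -29:28/63/21 -26:34/81/25 -23:35/83/26 -20:35/83/25 -17:39/84/29 -14:63/94/50 -11:97/109/80 -8:104/112/86 -5:103/114/86 -2:87/105/72 0:47/87/36 3:34/82/25 6:34/81/25 9:28/68/20 12:26/64/19 15:33/79/24 18:34/81/25 21:34/81/24 24:34/81/25 27:33/80/24 30:29/68/22 33:30/40/19 36:74/59/39 39:105/83/56 42:105/83/55 45:100/80/53 
top B bub 0.0032 ext -0.0360 0.0335 -> off 0.0044
-48:109/86/58 -45:109/87/58 -41:109/87/58 -38:107/85/57 -35:91/72/48 -32:50/46/28 -29:30/56/22 -26:35/80/26 -23:36/86/26 -20:37/86/27 -17:36/86/26 -14:37/85/26 -11:33/78/23 -8:28/66/20 -5:42/82/32 -2:75/101/61 0:102/115/85 3:109/119/91 6:104/115/87 9:79/98/65 12:42/72/32 15:33/80/24 18:35/85/25 21:35/84/25 24:35/85/25 27:35/84/25 30:32/75/23 33:24/49/18 36:43/38/23 39:85/67/44 42:107/85/56 45:110/88/58 
side A bub -0.0077 ext -0.0360 0.0325 -> off -0.0059
-48:112/82/47 -45:115/84/49 -41:107/80/48 -38:112/89/56 -35:81/63/40 -32:16/13/9 -29:14/50/5 -26:23/87/7 -23:25/88/7 -20:25/87/6 -17:22/86/8 -14:58/98/38 -11:114/122/84 -8:123/123/91 -5:127/128/94 -2:110/122/80 0:53/97/34 3:19/86/4 6:22/87/3 9:20/75/6 12:12/57/4 15:22/83/6 18:25/88/7 21:23/86/3 24:23/86/5 27:27/90/10 30:21/81/6 33:9/36/6 36:71/53/36 39:112/87/56 42:106/84/53 45:100/78/49 
side B bub 0.0017 ext -0.0330 0.0355 -> off 0.0005
-48:65/50/31 -45:9/7/5 -41:5/4/6 -38:6/2/6 -35:11/16/10 -32:13/49/4 -29:23/82/6 -26:25/90/7 -23:24/87/8 -20:26/88/6 -17:24/89/7 -14:20/81/7 -11:16/64/5 -8:16/63/6 -5:58/96/37 -2:104/119/75 0:129/131/95 3:130/133/96 6:112/118/82 9:58/80/39 12:12/61/4 15:19/82/3 18:23/89/6 21:25/89/9 24:21/88/5 27:16/81/4 30:41/70/19 33:86/68/42 36:115/89/58 39:118/93/60 42:115/91/58 45:115/92/59
```

```bash
cat >> h.py <<'E'
def turn(c,bar,d,z=.107,flip=0,op=.045):
    """grip wing knob at c, bar yaw; turn by d rad about z (ccw +)"""
    r_up=[*c,.18]
    q0=gq(bar+flip);qs=[gq(bar+flip+k) for k in np.linspace(0,d,max(2,int(abs(d)/.2)+2))[1:]]
    r.movep(r_up,q0);grip(op)
    r.line_to([*c,z],feed=.12);s=st()
    grip(0.,25);s=st()
    for q in qs: r.line_to([*c,z],q,feed=.05);s=st()
    grip(op);st()
    r.line_to(r_up,feed=.15);st()
E
python3 - <<'E'
from h import *
c=(.592,.051)
for f in (0,np.pi):
  for d in(0,-.3,-.6):
    q=r.inverse_kinematics([*c,.107],gq(.64+f+d));print(f,d,None if q is None else np.round(q,2))
for f in (0,np.pi):
    q=r.inverse_kinematics([.5378,.250,.107],gq(-.08+f));print('B',f,None if q is None else np.round(q,2))
E
```

```text
0 0 [-0.03  0.7  -0.15  1.74  0.15  0.71  1.95]
0 -0.3 [-0.06  0.7  -0.11  1.74  0.11  0.7   1.69]
0 -0.6 [-0.08  0.7  -0.07  1.74  0.07  0.7   1.43]
3.141592653589793 0 [-0.43  0.76  0.52  1.75 -0.51  0.77 -0.59]
3.141592653589793 -0.3 [-0.47  0.77  0.59  1.76 -0.58  0.79 -0.83]
3.141592653589793 -0.6 [-0.71  1.    1.13  1.76 -1.02  1.1  -0.74]
B 0 [-0.43  0.7  -0.07  1.75  0.07  0.7   0.95]
B 3.141592653589793 [-1.06  1.    1.13  1.77 -1.02  1.1  -1.21]
```

```bash
python3 - <<'E'
from h import *
turn((.592,.051),.64,-.60)
r.movep([.45,-.15,.3],gq(.1));st()
for n,(a,b,c,d) in {'top':(170,320,190,410),'side':(150,340,185,365)}.items():
    im=cams.read_camera(n);cv2.imwrite(f'pics/{n}4f.png',im[:,:,::-1]);cv2.imwrite(f'pics/{n}4.png',cv2.convertScaleAbs(cv2.resize(im[a:b,c:d,::-1],None,fx=3.1,fy=3.1,interpolation=cv2.INTER_CUBIC),alpha=1.4))
    for nm,c,a in(('A',(.4745,.2085),.098),('B',(.5533,.1405),.098+np.pi/2)):
        b,l,h,p,t=meas(n,im,c,a);print(n,nm,b)
E
```

```text
16.37 [0.5926 0.0511 0.1076] F [ 0.3 -0.1  0.2] w 0.0446 q7 1.95
16.75 [0.5921 0.0522 0.108 ] F [-3.4  1.7  5.6] w 0.0135 q7 1.95
17.1 [0.5918 0.0526 0.1081] F [-1.3  2.7  5.8] w 0.0134 q7 1.8
17.45 [0.5917 0.053  0.1081] F [-3.7  2.5  6. ] w 0.0131 q7 1.65
17.8 [0.5916 0.0534 0.108 ] F [-3.2  3.5  7.8] w 0.0137 q7 1.5
18.21 [0.5921 0.0503 0.1068] F [ 0.5 -0.5 -0.7] w 0.0452 q7 1.5
18.84 [0.5914 0.0509 0.1794] F [-0.3  0.5 -0.3] w 0.0449 q7 1.5
19.91 [ 0.4506 -0.1486  0.2992] F [ 0.5  1.1 -0.5] w 0.0449 q7 1.95
top A 0.0011148884796578049
top B 0.003174883883672499
side A 0.01524521888412023
side B 0.0016759451951130083
```

View pics/top4.png

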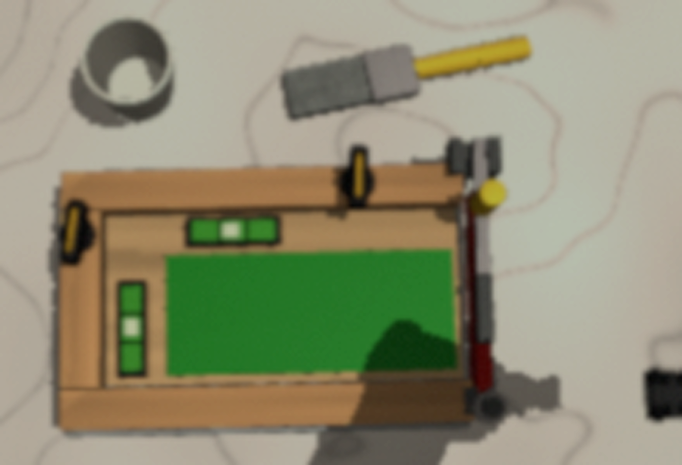

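View pics/side4.png

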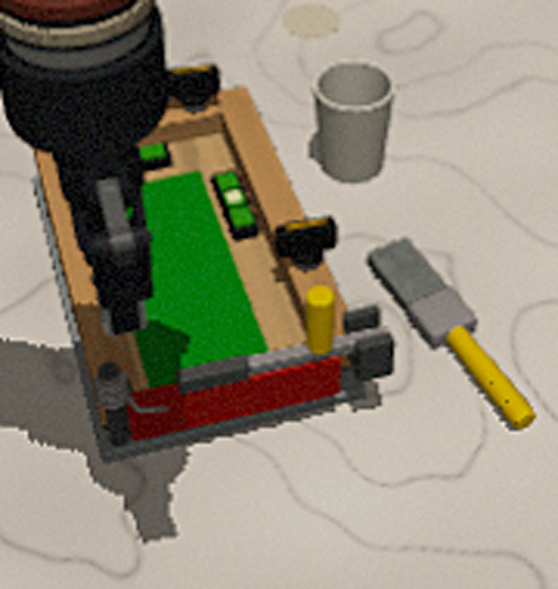

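```bash
cat > fit.py <<'E'
from h import *
from scipy.optimize import least_squares
from scipy.ndimage import gaussian_filter1d as gf
def fit(n,im,c,a):
    t,p=vial(n,im,c,a);tt=t*1000
    box=lambda x0,w,k:1/(1+np.exp(-(tt-x0+w/2)/k))-1/(1+np.exp(-(tt-x0-w/2)/k))
    m=(abs(tt)<25)
    best=None
    for b0 in (-8,0,4):
     def model(x):
        cc,b,k,lw=x;k=abs(k)+.3
        l=box(cc-10.5,1.5,k)+box(cc+10.5,1.5,k);B=box(b,12,k)
        l=l*(1-B);D=np.c_[np.ones_like(tt),l,B][m]
        return D
     def res(x):
        D=model(x);o=[]
        for ch in range(3):
            y=p[m,ch];o.append(D@np.linalg.lstsq(D,y,rcond=None)[0]-y)
        return np.concatenate(o)
     s=least_squares(res,[0,b0,1,0])
     if best is None or s.cost<best.cost: best=s
    return best.x[0],best.x[1],best.x[1]-best.x[0],best.cost
V={'A':((.4745,.2085),.098),'B':((.5533,.1405),.098+np.pi/2)}
E
python3 - <<'E'
from fit import *
for k in('0','3f','4f'):
  for n in('top','side'):
    for v in V:
      if n=='side' and v=='A' and k!='0':continue
      print(k,n,v,np.round(fit(n,cv2.imread(f'pics/{n}{k}.png')[:,:,::-1].copy(),*V[v]),2))
E
```

```text
0 top A [  0.42  -8.2   -8.62 237.43]
0 top B [  1.68   3.23   1.54 286.36]
0 side A [ 1.1300e+00 -7.6800e+00 -8.8100e+00  2.0511e+03]
0 side B [3.9000e-01 1.6700e+00 1.2800e+00 9.4919e+02]
3f top A [  0.47  -8.19  -8.65 259.7 ]
3f top B [  1.65   3.24   1.59 327.8 ]
3f side B [2.10000e-01 1.71000e+00 1.51000e+00 1.02433e+03]
4f top A [  0.52   1.13   0.61 277.84]
4f top B [  1.62   3.23   1.61 337.97]
4f side B [4.00000e-01 1.69000e+00 1.29000e+00 1.05934e+03]
```

```bash
python3 - <<'E'
from h import *
k=P('top',(490/3.1+190-.34,195/3.1+170-.34),.134)[:2]-H
print(np.hypot(*k),np.arctan2(k[1],k[0]))
r.hold(.5);st();r.job_done()
E
```

```text
0.14116539594133948 0.0847045183194937
20.51 [ 0.45 -0.15  0.3 ] F [ 0.9 -0.4 -0.5] w 0.0452 q7 1.95
the job is handed in; nothing more can be done
```

The gate is bolted shut, both bubbles lie between their lines, and I handed the job in at 20.5 s. The hand-in reports no verdict.

- **Gate and bolt:** I swung the gate onto its stop by the yellow knob and pushed the bolt until it hit a hard stop. By arm position the knob then stood about 145.5 mm from the hinge (146 mm is fully home). After letting go, the pictures show the gate staying shut with the bolt in the keeper.
- **Level A:** I turned screw A about 0.6 rad clockwise. Bubble A moved from about -8.6 mm to about +0.6 mm off centre, measured in the top view only because the arm blocked the side view.
- **Level B:** Bubble B was already between its lines, at +1.6 mm in the top view and +1.3 mm in the side view, so I did not turn screw B.
- **Disagreement:** The last picture check put the knob about 141 mm from the hinge, which would be about 31 mm of bolt travel instead of 36. That picture reading is good to only a few millimetres, and 31 mm is still above the required 28 mm.
- **Jar, cup and brush:** I never approached any of them. The cup and brush look unmoved in the last pictures, but I did not check the jar there. The arm was clear of everything at hand-in.

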